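# Crank the sample tray into its hood with the fold-out handle

### The job

Run the sample tray into its hood: swing the folded crank handle out of the handwheel until it stands upright, then crank the wheel anticlockwise (seen from above) by it to the stop, moving the tray only with the crank and keeping the handle upright while you turn. Then fold the handle flat back onto the wheel and let go, leaving the wheel at its stop. Do not knock over or shift the sample cup and the dropper bottle standing beside the wheel.

Things in the scene. Friction and masses are not known exactly. Their poses are not given: they have to be found in the camera images.
- wheel_centre (a point): Centre of the top face of the bare-metal handwheel (disc 124 mm across, level, vertical axle, its top 88 mm above the bench, on a grey gear housing 110 mm square). The fixed cranking unit stands on the bench; the wheel's axes turn with the wheel.
- handle_hinge (a point): Middle of the handle's level hinge pin, 50 mm from the axle, 18 mm above the wheel's top, between two dark cheeks (24 mm over all, reaching 7 mm above the pin); goes round with the wheel. x points from axle to pin, y along the pin, z up. Folded, the handle lies level from here across the wheel's middle; swung out, it stands straight up from here.
- handle_end (a point): Middle of the free end of the handle, 90 mm from the hinge pin. The handle is a round black sleeve 18 mm thick and 74 mm long (16 to 90 mm from the pin) that spins freely on its own axis, so it can be held while the wheel is turned. Folded, its axis is 18 mm above the wheel's top, leaving room for fingertips on either side.
- handle (a joint): Fold angle in rad: 0 folded flat on the wheel (stop), 1.571 upright (stop). Stiff by friction (0.12 N m): it stays where it is left.
- crank (a joint): Wheel angle in rad, growing anticlockwise seen from above, from 0 to the stop at 4.8; starts between 0 and 0.6. It takes 1.5 to 3 N at the handle, stays where it is left, and drives the tray 31 mm per rad.
- tray: Small metal tray (70 x 44 mm) with a sample cup held fast in its collar (cup top 92 mm above the bench). Origin 1.5 mm above the bench under its centre; x points along the track to the open mouth of a white hood (120 x 92 mm, top 104 mm above the bench). The track runs 125 mm from the axle. The wheel drives the tray 130 to 149 mm into the hood.
- loose_cup_mid (a point): Centre of a loose sample cup, 51 mm across and 64 mm high, standing beyond the wheel. Leave alone.
- dropper_mid (a point): Centre of a loose dropper bottle, 33 mm across and 94 mm high, standing to the left of the wheel. Leave alone.
Things that resemble listed ones, but are neither listed nor needed, are in the scene too. What is shaped like the part that bears loose_cup_mid but black or green is not meant. Of the things that look like the part that bears dropper_mid, take the one that is farthest to the robot's right at the start.

How it is judged:
On the way, in this order (a step that is already met when the one before it is completed fails the run):
1. the handle is swung out upright before the wheel is turned (value of joint handle above 1.4 rad and value of joint crank below 1 rad), for 0.2 s.
2. the wheel is cranked to its stop with the handle still upright (value of joint handle above 1.2 rad and value of joint crank above 4.65 rad), for 0.2 s.
At the end, for the whole second after the job is handed in: The wheel is at its stop (4.62 rad or more, so the tray is within 6 mm of fully home in the hood) and at rest, the handle is folded flat on the wheel (under 0.12 rad), and the sample cup and dropper bottle stand upright (under 0.2 rad) (value of joint crank above 4.62 rad and value of joint handle below 0.12 rad and linear speed of tray below 0.01 m/s and angle between each of loose_cup_mid, dropper_mid's own z axis and vertical below 0.2 rad); the robot touches nothing.
It fails at once if the sample cup beside the wheel is shifted more than 30 mm or knocked over (distance of loose_cup_mid from where it was at the start of the episode above 0.03 m or angle between loose_cup_mid's own z axis and vertical above 0.5 rad).
It fails at once if the dropper bottle beside the wheel is shifted more than 30 mm or knocked over (distance of dropper_mid from where it was at the start of the episode above 0.03 m or angle between dropper_mid's own z axis and vertical above 0.5 rad).
It fails at once if the tray or its cup is pushed with the fingers or arm (over 2 N) (contact force between any of the fingers, the arm and tray above 2 N).
It fails at once if the wheel is turned through mid-range with the handle not upright (under 0.9 rad while the wheel is between 1.1 and 4.3 rad) (value of joint handle below 0.9 rad and value of joint crank between 1.1 and 4.3 rad).
It also fails if it takes over 64 s, if anything falls off the work surface, if the arm or the gripper's body presses on something with over 40 N, if the wrist force passes 120 N, or if a joint passes its speed limit or range.

### The arm

A 6-joint arm with a two-finger parallel gripper is mounted at the origin on a cart in front of the work surface, level with it; the furniture and walls round the work are solid. World frame = base frame: x ahead of the robot, y to its left, z up, the work surface at z = 0. Lengths are in m, angles in rad, forces in N, time in s.
With the tool pointing down it reaches from about 0.3 to 0.775 m from the base axis. Payload 14.6 kg.
Tool frame: the origin (TCP) lies on the centre line of the jaws, within the pads' length; the fingertips stand ctrl.tcp_to_tips ahead of it and the grasp point (between the pads) lies 2 mm behind it (ctrl.tcp_to_tips is the distance from the TCP to the fingertips, in m); z points along the fingers, y is the line along which they close (so a half turn about z gives the same grasp; the last joint's range is limited). The gripper opens to 94 mm and grips with 3 to 60 N. Pads are 16 mm wide; open, the fingers measure 119 mm over their backs; the gripper's body (75 mm by 177 mm) begins 78 mm behind the grasp point.
Start: joints at [1.115, 0.3, 1.521, -0, 1.321, -0.067], TCP at [0.208, 0.509, 0.222] pointing down, gripper open.
Joint ranges: [-3.03, 3.03], [-0.79, 2.21], [0.23, 2.52], [-1.04, 4.18], [0, 3.07], [-2.55, 2.55]. Speed limits (rad/s): [2.22, 2.22, 2.57, 3.14, 3.14, 3.14].

### API

Orientations are given as [roll, pitch, yaw] about the fixed x, y, z axes, in that order (R = Rz(yaw) Ry(pitch) Rx(roll)).
In Python, from station import telemetry, viewer, hand_in, ctrl gives the robot as it stands.
- The arm moves only by the tool step_arm, never from a script. Its argument "plan" is a list of rows, each an object of numbers: "dx", "dy", "dz": the shift along the tool's x, y, z scaled (see below); "rx", "ry", "rz": the turn, a rotation vector about the tool's x, y, z scaled (see below); "claw": the closure, from 0 (fully open) to 1 (shut). In form: [{"dx": .., "dy": .., "dz": .., "rx": .., "ry": .., "rz": .., "claw": ..}, ...]. A call has 1 to 10 rows; each row shifts and turns the commanded pose from where the row before left it, along the tool's axes as they then stand; what a row does not reach is not made up. The controller multiplies each number of a shift by 0.1 m and each number of a turn by 90 degrees. A row lasts 1/10 s, in which the tool goes at most 50 mm and 8.59 degrees, less where a joint would pass 70% of its speed; a pose out of reach is approached as far as the arm can. A call with a number of a shift or a turn outside -1 to 1 is refused whole. A call with a gripper value outside its range is refused whole. The fingers move at their own pace and stop on an object; "grip_force" is the grip in N (left out, the last holds). Time passes only in rows, so rows that do not move let the fingers close. It gives the time, the measured TCP pose, the force, the opening and the grip force at its end, in the units of the state.
- telemetry.get_obs(): the state, without advancing time (a new reading comes with each control period).
- viewer.camera(name): name is "scene" or "side" or "wrist"; returns a dict with "img" (480x640x3 uint8, red, green, blue), "z_map" (480x640 float32, m along the optical axis (not along the pixel's ray), 0 where there is no reading), "fx", "fy", "cx", "cy" (pixels), "R" (3x3) and "t" (3): a world point X has camera coordinates R X + t; the wrist camera has in their place "tool_from_camera" (4x4, takes a point from camera to tool coordinates, whose origin is the TCP and whose axes are the flange's). Camera axes: x right, y down, z forward; pixel columns grow to the right and rows downward; lengths in m; the calibration is good to about 2 mm. A picture is of the moment at which its call begins: read the wrist's pose just before it.
- hand_in(): hands the job in; it is judged then, once.
Trained networks look in a picture, given as the dict that the camera call returned (one of the last four; its "shot" number tells which), for a name from the list of things; names that differ only in an ending like _2 or _b are one class to them, and where a whole thing is asked for, a point or a joint stands for the part that bears it (a point fixed in the world has none). Each returns a list of dicts, best first, with "score" (0 to 1); they miss things now and then, are a little off and sometimes report something else, mostly with a low value. They report only what shows in the picture. A call takes as long as a camera call. They do not tell look-alikes from the thing itself.
- viewer.recognise(target, picture): "rect" ([left, top, right, bottom] in pixels, round what is visible of it).
The state is a dict: "time_s": time; "qpos": joint angles; "joint_vel": joint speeds; "tau": joint torques, N m; "ee_pos": TCP position; "eef_rot": TCP orientation; "force": force on the tool from outside, world axes, zero at the start; "moment": the same for the moment, N m; "grip_width": finger opening in m; "grip_force": force on a finger pad.
Only numpy, scipy, OpenCV 4.12 (cv2) and the standard library are available. Lean on these libraries where they do the work, as an engineer would, in place of code of your own. Each camera call takes 0.05 s, during which the arm holds its last target. There are 200 camera calls.

## Working session

There is one attempt and no reset: what is moved stays moved. The work goes in short steps, Python scripts to look and compute and a tool call to move; the robot and the scene stay as the last step left them, time stands still between calls to the robot, and variables do not carry over. Pictures are saved under pics/ and viewed, at most 10 in all, crops included, and the job is handed in when it is done.

Besides the shell and the picture viewer there is one more tool, called after "Emit:" in YAML: its name, and indented under it one key for each argument. step_arm: Moves the arm, as the interface text tells. Shifts and turns lie within -1 to 1; 1 stands for 0.1 m of shift or 90 degrees of turn. Its arguments: {"type":"object","properties":{"plan":{"type":"array"},"grip_force":{"type":"number"}},"required":["plan"]}

```bash
ls; mkdir -p pics
python3 - <<'E'
from station import telemetry, viewer, ctrl
import cv2, numpy as np
o=telemetry.get_obs(); print({k:np.round(v,3).tolist() for k,v in o.items()}, ctrl.tcp_to_tips)
ims=[]
for n in ("scene","side"):
    p=viewer.camera(n); np.savez(f"{n}.npz",**{k:v for k,v in p.items()})
    cv2.imwrite(f"pics/{n}.png",p["img"][:,:,::-1])
    for t in ("wheel_centre","handle_hinge","handle_end","handle","tray","loose_cup_mid","dropper_mid"):
        for d in viewer.recognise(t,p)[:5]: print(n,t,round(d["score"],2),np.round(d["rect"]).tolist())
E
```

```text
pics
{'time_s': 0.0, 'qpos': [1.115, 0.3, 1.522, -0.0, 1.321, -0.067], 'joint_vel': [0.001, -0.0, -0.0, -0.001, 0.001, 0.001], 'tau': [-0.0, -53.182, -35.273, 0.071, 0.025, -0.0], 'ee_pos': [0.208, 0.509, 0.222], 'eef_rot': [-3.14, -0.0, 2.753], 'force': [0.259, -0.057, -0.395], 'moment': [-0.016, 0.023, -0.028], 'grip_force': 0.0, 'grip_width': 0.094} 0.017
scene wheel_centre 0.55 [255.0, 231.0, 326.0, 287.0]
scene handle_hinge 0.58 [253.0, 231.0, 325.0, 286.0]
scene handle_end 0.74 [266.0, 234.0, 320.0, 257.0]
scene handle 0.7 [264.0, 234.0, 317.0, 255.0]
scene handle 0.68 [254.0, 230.0, 324.0, 285.0]
scene tray 0.7 [247.0, 300.0, 296.0, 358.0]
scene loose_cup_mid 0.76 [321.0, 227.0, 346.0, 262.0]
scene loose_cup_mid 0.7 [221.0, 204.0, 244.0, 240.0]
scene loose_cup_mid 0.69 [433.0, 294.0, 470.0, 338.0]
scene dropper_mid 0.59 [271.0, 206.0, 291.0, 234.0]
scene dropper_mid 0.57 [263.0, 186.0, 274.0, 228.0]
side wheel_centre 0.64 [270.0, 229.0, 330.0, 268.0]
side handle_hinge 0.65 [268.0, 228.0, 333.0, 267.0]
side handle 0.88 [278.0, 234.0, 324.0, 247.0]
side tray 0.77 [262.0, 277.0, 304.0, 333.0]
side tray 0.33 [266.0, 229.0, 331.0, 269.0]
side loose_cup_mid 0.79 [331.0, 234.0, 351.0, 262.0]
side loose_cup_mid 0.57 [244.0, 217.0, 266.0, 250.0]
side loose_cup_mid 0.57 [430.0, 282.0, 461.0, 327.0]
side dropper_mid 0.54 [282.0, 204.0, 290.0, 237.0]
```

Run:
```python
import cv2
a=cv2.imread("pics/scene.png")
c=cv2.resize(a[180:360,210:480],(800,533),interpolation=cv2.INTER_CUBIC); cv2.imwrite("pics/crop1.png",c)
```

```text
(no output)
```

View pics/scene.png

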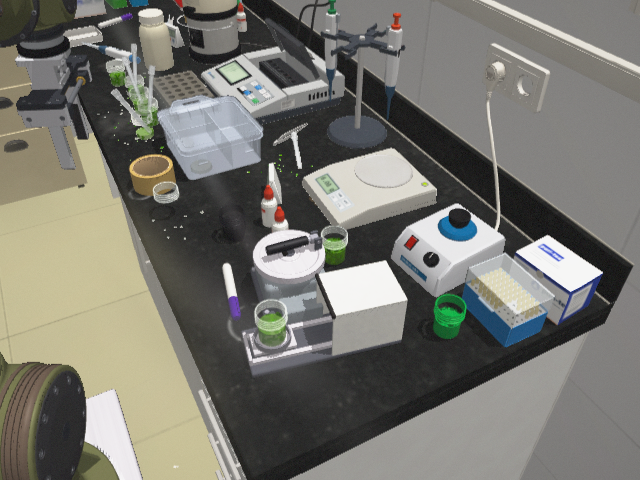

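View pics/crop1.png

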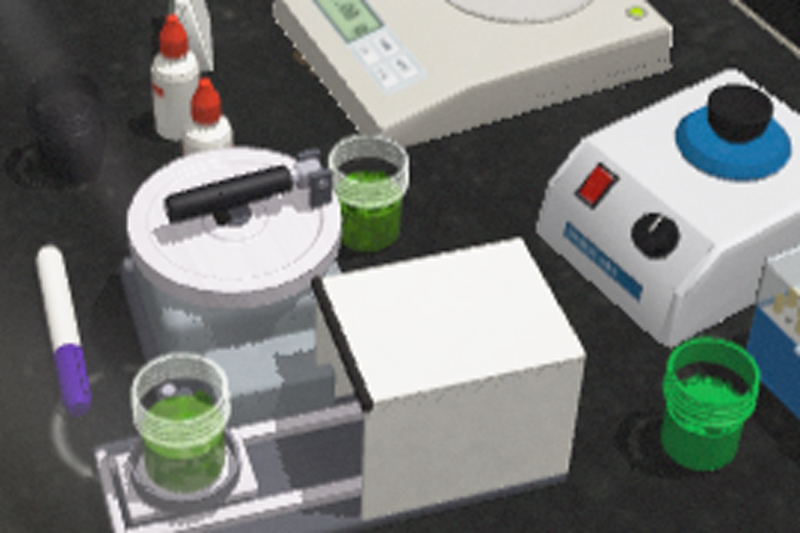

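The scene picture shows the wheel at (289,258) with the handle folded across it and the hinge on its right at (317,241). The tray is at (270,335) and the hood at (362,305).

- **Cup candidates:** clear (333,245), black (232,222) and green (450,316). The clear one beside the wheel fits.
- **Dropper candidates:** (280,220) and (269,205). The one nearer the camera, at (280,220), should be farther to the robot's right. I'll check that numerically.

```bash
cat > h.py <<'E'
import numpy as np
def cloud(p):
    z=p["z_map"]; v,u=np.mgrid[:480,:640]
    c=np.stack([(u-p["cx"])/p["fx"]*z,(v-p["cy"])/p["fy"]*z,z],-1)
    return (c-p["t"])@p["R"], z>0   # R^T (c-t)
E
python3 - <<'E'
import numpy as np
from h import cloud
from scipy.optimize import least_squares
import cv2
for n,wr in (("scene",(250,225,330,290)),("side",(262,222,338,272))):
    p=dict(np.load(n+".npz")); X,ok=cloud(p); img=p["img"].astype(int)
    print(n,"cam",np.round(-p["R"].T@p["t"],3), "table z", np.round(np.median(X[350:400,300:350].reshape(-1,3),0),3))
    sub=np.zeros_like(ok); sub[wr[1]:wr[3],wr[0]:wr[2]]=1
    m=ok&sub&(abs(X[...,2]-.088)<.005)
    P=X[m]; print(len(P),P[:,2].mean())
    (cx,cy),r=cv2.minEnclosingCircle(P[:,:2].astype(np.float32)); print("enc",cx,cy,r)
    cen=np.array([cx,cy])
    near=np.linalg.norm(X[...,:2]-cen,axis=-1)<.06
    dark=img.max(-1)<80
    h=ok&sub&dark&near&(X[...,2]>.1)&(X[...,2]<.13); H=X[h]
    mu=H[:,:2].mean(0); w,V=np.linalg.eigh(np.cov(H[:,:2].T)); d=V[:,1]; t=(H[:,:2]-mu)@d
    print("handle n",len(H),mu,d,np.degrees(np.arctan2(d[1],d[0])),"ends",mu+d*t.min(),mu+d*t.max(),"z",np.percentile(H[:,2],[5,50,95]))
    for nm,b in (("cup",(321,227,346,262)),("drA",(271,206,291,234)),("drB",(263,186,274,228)),("tray",(247,300,296,358))) if n=="scene" else (("cup",(331,234,351,262)),("drB",(282,204,290,237)),("tray",(262,277,304,333))):
        Q=X[b[1]:b[3],b[0]:b[2]].reshape(-1,3); Q=Q[Q[:,2]>.02]; Q=Q[np.linalg.norm(Q[:,:2]-cen,axis=1)>.067]
        if len(Q): print(nm,len(Q),np.percentile(Q,[5,50,95],axis=0).round(3).tolist())
    # hood top
    hd=ok&(abs(X[...,2]-.104)<.004)&(img.min(-1)>150); hd[:260]=0; 
    r=cv2.minAreaRect(X[hd][:,:2].astype(np.float32)); print("hood",hd.sum(),r)
E
```

```text
scene cam [ 0.181 -0.45   0.752] table z [0.446 0.031 0.001]
2309 0.08699747685910046
enc 0.48084455728530884 0.21148896217346191 0.07450824975967407
handle n 370 [0.47809119 0.21846254] [-0.99368237  0.11222898] 173.55617759426627 ends [0.53522232 0.21201001] [0.4392985  0.22284388] z [0.10350186 0.11115633 0.11569331]
cup 616 [[0.564, 0.234, 0.024], [0.583, 0.245, 0.051], [0.608, 0.279, 0.065]]
drA 393 [[0.492, 0.281, 0.033], [0.512, 0.334, 0.061], [0.529, 0.399, 0.09]]
drB 374 [[0.509, 0.396, 0.024], [0.519, 0.404, 0.058], [0.533, 0.42, 0.09]]
tray 1995 [[0.363, 0.086, 0.025], [0.394, 0.103, 0.049], [0.44, 0.139, 0.093]]
hood 3175 ((0.5402734875679016, 0.084376759827137), (0.09591329097747803, 0.11781691759824753), 79.07825469970703)
side cam [ 0.202 -0.451  0.522] table z [ 0.417 -0.013  0.001]
1361 0.08706137968769573
enc 0.5005199909210205 0.23590438067913055 0.09945707023143768
handle n 268 [0.48091156 0.21856237] [-0.99555973  0.09413195] 174.59863942446677 ends [0.53394755 0.21354772] [0.4417418  0.22226594] z [0.10231907 0.11029507 0.11567594]
cup 445 [[0.509, 0.124, 0.032], [0.579, 0.241, 0.056], [0.606, 0.281, 0.105]]
drB 221 [[0.508, 0.398, 0.026], [0.516, 0.405, 0.058], [0.525, 0.413, 0.088]]
tray 1897 [[0.366, 0.087, 0.025], [0.397, 0.103, 0.047], [0.448, 0.176, 0.092]]
hood 1845 ((0.5378754734992981, 0.0814911276102066), (0.09084906429052353, 0.11843182146549225), 78.21255493164062)
```

Run:
```python
import numpy as np, cv2
from h import cloud
from scipy.optimize import least_squares
S=[]
for n in ("scene","side"):
    p=dict(np.load(n+".npz")); X,ok=cloud(p); img=p["img"].astype(int)
    def fit(zlo,zhi,c0,r,R,label,sel=None):
        m=ok&(X[...,2]>zlo)&(X[...,2]<zhi)&(np.linalg.norm(X[...,:2]-c0,axis=-1)<R)
        if sel is not None: m&=sel
        P=X[m][:,:2]; return P
    P=fit(.082,.092,(.48,.217),.062,.075,"w")
    # max-count disc of radius 62mm with penalty outside = robust center
    g=np.arange(-.02,.0201,.001); best=max((( (np.linalg.norm(P-[.48+a,.217+b],axis=1)<.0625).sum(),a,b) for a in g for b in g))
    top=best[0]; C=np.array([(a,b) for a in g for b in g if (np.linalg.norm(P-[.48+a,.217+b],axis=1)<.0625).sum()>=top-3]).mean(0)+[.48,.217]
    print(n,"wheel",len(P),top,C)
    # axle-nut-free handle line offset
    red=(img[...,0]>130)&(img[...,1]<80)&ok&(X[...,2]>.05)&(X[...,2]<.1)&(abs(X[...,0]-.51)<.06)&(X[...,1]>.25)&(X[...,1]<.45)
    nn,lab=cv2.connectedComponents(red.astype(np.uint8))
    for i in range(1,nn):
        if (lab==i).sum()>8: print(" redcap",np.round(X[lab==i].mean(0),3),np.round(X[lab==i][:,2].max(),3),np.argwhere(lab==i).mean(0).round())
    m=ok&(X[...,2]>.03)&(X[...,2]<.068)&(abs(X[...,0]-.59)<.04)&(abs(X[...,1]-.25)<.045)
    Q=X[m][:,:2]; (c,r)=cv2.minEnclosingCircle(Q.astype(np.float32)); print(" cup",len(Q),np.round(c,3),round(r,3))
```

```text
scene wheel 2343 2318 [0.48  0.223]
 redcap [0.523 0.408 0.082] 0.095 [192. 268.]
 redcap [0.513 0.335 0.083] 0.095 [214. 279.]
 cup 568 [0.588 0.256] 0.027
side wheel 1360 1353 [0.47766667 0.22333333]
 redcap [0.52  0.409 0.081] 0.094 [209. 286.]
 redcap [0.511 0.335 0.081] 0.094 [223. 294.]
 cup 423 [0.586 0.257] 0.027
```

The dropper bottle meant is the one near (0.51, 0.34), at pixel (280,220). It has a smaller y than the other at (0.52, 0.41), so it lies farther right. The clear cup is at (0.587, 0.256), and the crop confirmed both. Wheel centre ≈ (0.479, 0.222), with the hinge towards −6°.

Emit:
step_arm:
  plan:
    - {"dz":-0.15,"rz":-0.09,"claw":0.2}
    - {"dz":-0.15,"rz":-0.09,"claw":0.2}
    - {"dx":-0.35,"dy":-0.32,"claw":0.2}
    - {"dx":-0.35,"dy":-0.32,"claw":0.2}
    - {"dx":-0.35,"dy":-0.32,"claw":0.2}
    - {"dx":-0.35,"dy":-0.32,"claw":0.2}
    - {"dx":-0.35,"dy":-0.32,"claw":0.2}
    - {"dx":-0.35,"dy":-0.32,"claw":0.2}
    - {"dx":-0.35,"dy":-0.32,"claw":0.2}
    - {"dx":-0.35,"dy":-0.32,"claw":0.2}
  grip_force: 15

```text
$.plan[0]: bad value
```

Run:
```python
from station import telemetry, viewer
import numpy as np, cv2
o=telemetry.get_obs(); print({k:np.round(o[k],3).tolist() for k in ("time_s","qpos","ee_pos","eef_rot","grip_width","force")})
p=viewer.camera("wrist"); np.savez("wrist.npz",pos=o["ee_pos"],rot=o["eef_rot"],**p)
cv2.imwrite("pics/wrist1.png",p["img"][:,:,::-1]); print(p["tool_from_camera"].round(3))
```

```text
{'time_s': 0.8, 'qpos': [1.115, 0.3, 1.521, -0.0, 1.321, -0.067], 'ee_pos': [0.208, 0.509, 0.222], 'eef_rot': [3.142, 0.0, 2.753], 'grip_width': 0.094, 'force': [-0.746, 0.364, -0.185]}
[[-0.    -0.961 -0.276  0.08 ]
 [ 1.     0.    -0.001 -0.   ]
 [ 0.001 -0.276  0.961 -0.161]
 [ 0.     0.     0.     1.   ]]
```

View pics/wrist1.png

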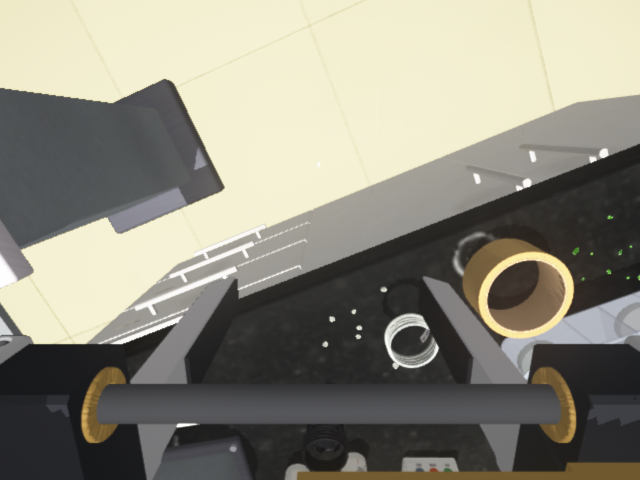

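The move was refused whole, most likely because every field must be present. The wrist view shows only the start area, with the tape roll near (520,290). I'll resend it with all fields filled in.

Emit:
step_arm:
  plan:
    - {"dx":0,"dy":0,"dz":-0.15,"rx":0,"ry":0,"rz":-0.09,"claw":0.2}
    - {"dx":0,"dy":0,"dz":-0.15,"rx":0,"ry":0,"rz":-0.09,"claw":0.2}
    - {"dx":-0.35,"dy":-0.32,"dz":0,"rx":0,"ry":0,"rz":0,"claw":0.2}
    - {"dx":-0.35,"dy":-0.32,"dz":0,"rx":0,"ry":0,"rz":0,"claw":0.2}
    - {"dx":-0.35,"dy":-0.32,"dz":0,"rx":0,"ry":0,"rz":0,"claw":0.2}
    - {"dx":-0.35,"dy":-0.32,"dz":0,"rx":0,"ry":0,"rz":0,"claw":0.2}
    - {"dx":-0.35,"dy":-0.32,"dz":0,"rx":0,"ry":0,"rz":0,"claw":0.2}
    - {"dx":-0.35,"dy":-0.32,"dz":0,"rx":0,"ry":0,"rz":0,"claw":0.2}
    - {"dx":-0.35,"dy":-0.32,"dz":0,"rx":0,"ry":0,"rz":0,"claw":0.2}
    - {"dx":-0.35,"dy":-0.32,"dz":0,"rx":0,"ry":0,"rz":0,"claw":0.2}
  grip_force: 15

```text
time_s: 1.85
ee_pos: [0.4608, 0.223, 0.2527]
eef_rot: [3.141, 0.0, 3.035]
force: [0.9, 0.8, -0.0]
grip_width: 0.0754
grip_force: 0.0
```

Run:
```python
from station import telemetry, viewer
import numpy as np, cv2
from scipy.spatial.transform import Rotation as Ro
o=telemetry.get_obs(); print({k:np.round(o[k],3).tolist() for k in ("time_s","qpos","ee_pos","eef_rot")})
p=viewer.camera("wrist"); cv2.imwrite("pics/wrist2.png",p["img"][:,:,::-1])
z=p["z_map"]; v,u=np.mgrid[:480,:640]
c=np.stack([(u-p["cx"])/p["fx"]*z,(v-p["cy"])/p["fy"]*z,z,np.ones_like(z)],-1)
T=(c@p["tool_from_camera"].T)[...,:3]
X=T@Ro.from_euler("xyz",o["eef_rot"]).as_matrix().T+o["ee_pos"]
img=p["img"].astype(int)
m=(z>0)&(abs(X[...,2]-.088)<.005)&(img.min(-1)>110); P=X[m][:,:2]; P=P[np.linalg.norm(P-[.479,.222],axis=1)<.08]
g=np.arange(-.015,.0151,.001); cnt={(a,b):(np.linalg.norm(P-[.479+a,.222+b],axis=1)<.0625).sum() for a in g for b in g}
t=max(cnt.values()); print("wheel",len(P),t,np.mean([k for k in cnt if cnt[k]>=t-3],0)+[.479,.222])
h=(z>0)&(X[...,2]>.100)&(X[...,2]<.118)&(img.max(-1)<80)&(np.linalg.norm(X[...,:2]-[.479,.222],axis=-1)<.06)
H=X[h]; mu=H[:,:2].mean(0); w,V=np.linalg.eigh(np.cov(H[:,:2].T)); d=V[:,1]; s=(H[:,:2]-mu)@d
print(len(H),mu,d,mu+d*s.min(),mu+d*s.max(),np.percentile(H[:,2],[5,50,95]))
```

```text
{'time_s': 1.85, 'qpos': [0.379, 0.192, 1.585, 0.0, 1.365, -1.086], 'ee_pos': [0.461, 0.223, 0.253], 'eef_rot': [3.141, 0.0, 3.035]}
wheel 10696 10696 [0.4785 0.224 ]
152 [0.50364064 0.22132091] [-0.99764658 -0.06856608] [0.53563282 0.22351966] [0.44339201 0.21718015] [0.10927233 0.11244394 0.11399296]
```

View pics/wrist2.png

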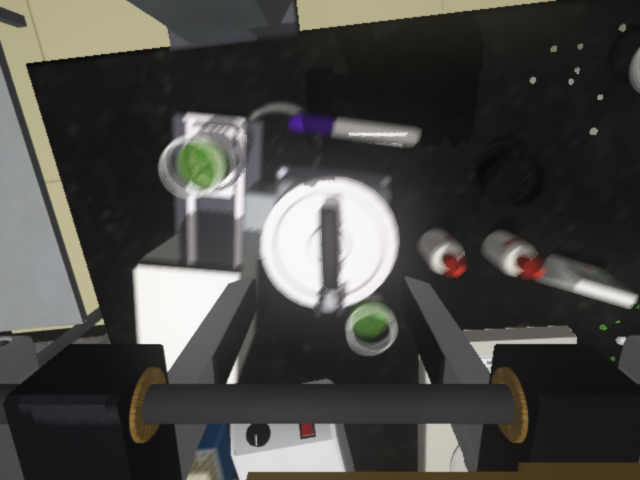

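The wrist view shows the handle from about (330,200) to the hinge at (330,305), nearly parallel to the tool's x axis. I'll refine its line from the height data.

Run:
```python
from station import telemetry, viewer
import numpy as np, cv2
from scipy.spatial.transform import Rotation as Ro
o=telemetry.get_obs()
p=viewer.camera("wrist")
z=p["z_map"]; v,u=np.mgrid[:480,:640]
c=np.stack([(u-p["cx"])/p["fx"]*z,(v-p["cy"])/p["fy"]*z,z,np.ones_like(z)],-1)
T=(c@p["tool_from_camera"].T)[...,:3]
X=T@Ro.from_euler("xyz",o["eef_rot"]).as_matrix().T+o["ee_pos"]
img=p["img"].astype(int); print(p["img"][220:300:20,330])
h=(z>0)&(X[...,2]>.105)&(X[...,2]<.125)&(np.linalg.norm(X[...,:2]-[.479,.223],axis=-1)<.06)
H=X[h]; x=H[:,0]
for a in np.arange(.43,.54,.01):
    q=H[(x>a)&(x<a+.01)]
    if len(q)>5: print(round(a,2),len(q),np.percentile(q[:,1],[3,97]).round(4),q[:,2].max().round(4))
print(np.percentile(x,[.5,99.5]))
```

```text
[[72 69 71]
 [73 71 72]
 [70 67 68]
 [72 69 71]]
0.43 57 [0.2204 0.2334] 0.1138
0.44 250 [0.219  0.2349] 0.1148
0.45 246 [0.2179 0.2344] 0.115
0.46 243 [0.2172 0.2339] 0.1155
0.47 239 [0.2162 0.233 ] 0.1153
0.48 227 [0.2157 0.232 ] 0.1159
0.49 216 [0.2147 0.2311] 0.1152
0.5 201 [0.2145 0.2302] 0.1142
0.51 124 [0.2155 0.2271] 0.1133
0.52 290 [0.2085 0.2318] 0.1137
0.53 66 [0.2088 0.232 ] 0.1128
[0.43851259 0.5337443 ]
```

Emit:
step_arm:
  plan:
    - {"dx":0.03,"dy":0.03,"dz":0.3,"rx":0,"ry":0,"rz":-0.015,"claw":0.2}
    - {"dx":0,"dy":0,"dz":0.4,"rx":0,"ry":0,"rz":0,"claw":0.2}
    - {"dx":0,"dy":0,"dz":0.4,"rx":0,"ry":0,"rz":0,"claw":0.2}
    - {"dx":0,"dy":0,"dz":0.2,"rx":0,"ry":0,"rz":0,"claw":0.2}
    - {"dx":0,"dy":0,"dz":0.12,"rx":0,"ry":0,"rz":0,"claw":0.2}
    - {"dx":0,"dy":0,"dz":0,"rx":0,"ry":0,"rz":0,"claw":0.2}
  grip_force: 15

```text
time_s: 2.55
ee_pos: [0.4566, 0.2282, 0.1096]
eef_rot: [-3.141, -0.002, 3.059]
force: [0.7, 0.5, -0.0]
grip_width: 0.0751
grip_force: 0.0
```

Emit:
step_arm:
  plan:
    - {"dx":0,"dy":0,"dz":0,"rx":0,"ry":0,"rz":0,"claw":1}
    - {"dx":0,"dy":0,"dz":0,"rx":0,"ry":0,"rz":0,"claw":1}
    - {"dx":0,"dy":0,"dz":0,"rx":0,"ry":0,"rz":0,"claw":1}
    - {"dx":0,"dy":0,"dz":0,"rx":0,"ry":0,"rz":0,"claw":1}
    - {"dx":0,"dy":0,"dz":0,"rx":0,"ry":0,"rz":0,"claw":1}
    - {"dx":0,"dy":0,"dz":0,"rx":0,"ry":0,"rz":0,"claw":1}
    - {"dx":0,"dy":0,"dz":0,"rx":0,"ry":0,"rz":0,"claw":1}
  grip_force: 15

```text
time_s: 3.25
ee_pos: [0.4571, 0.228, 0.1105]
eef_rot: [-3.142, -0.0, 3.059]
force: [0.5, 0.4, -0.0]
grip_width: 0.023
grip_force: 0.0
```

Emit:
step_arm:
  plan:
    - {"dx":0,"dy":0,"dz":0,"rx":0,"ry":0,"rz":0,"claw":1}
    - {"dx":0,"dy":0,"dz":0,"rx":0,"ry":0,"rz":0,"claw":1}
    - {"dx":0,"dy":0,"dz":0,"rx":0,"ry":0,"rz":0,"claw":1}
  grip_force: 15

```text
time_s: 3.55
ee_pos: [0.457, 0.2274, 0.1103]
eef_rot: [-3.14, -0.001, 3.059]
force: [-1.7, -5.6, 2.3]
grip_width: 0.017
grip_force: 15.0
```

Emit:
step_arm:
  plan:
    - {"dx":-0.01,"dy":-0.01,"dz":-0.124,"rx":0,"ry":0,"rz":0,"claw":1}
    - {"dx":-0.032,"dy":0,"dz":-0.12,"rx":0,"ry":0,"rz":0,"claw":1}
    - {"dx":-0.052,"dy":0,"dz":-0.112,"rx":0,"ry":0,"rz":0,"claw":1}
    - {"dx":-0.071,"dy":0,"dz":-0.102,"rx":0,"ry":0,"rz":0,"claw":1}
    - {"dx":-0.088,"dy":0,"dz":-0.088,"rx":0,"ry":0,"rz":0,"claw":1}
    - {"dx":0,"dy":0,"dz":0,"rx":0,"ry":0,"rz":0,"claw":1}
  grip_force: 15

```text
time_s: 4.15
ee_pos: [0.4836, 0.2248, 0.1667]
eef_rot: [3.141, 0.002, 3.059]
force: [-4.3, -4.8, 8.6]
grip_width: 0.0171
grip_force: 15.0
```

Emit:
step_arm:
  plan:
    - {"dx":-0.1,"dy":0,"dz":-0.085,"rx":0,"ry":0,"rz":0,"claw":1}
    - {"dx":-0.112,"dy":0,"dz":-0.06,"rx":0,"ry":0,"rz":0,"claw":1}
    - {"dx":-0.12,"dy":0,"dz":-0.032,"rx":0,"ry":0,"rz":0,"claw":1}
    - {"dx":-0.123,"dy":0,"dz":-0.01,"rx":0,"ry":0,"rz":0,"claw":1}
    - {"dx":0,"dy":0,"dz":0,"rx":0,"ry":0,"rz":0,"claw":1}
    - {"dx":0,"dy":0,"dz":0,"rx":0,"ry":0,"rz":0,"claw":1}
  grip_force: 15

```text
time_s: 4.75
ee_pos: [0.528, 0.2214, 0.1843]
eef_rot: [3.141, 0.002, 3.059]
force: [2.1, -1.2, 2.9]
grip_width: 0.017
grip_force: 15.0
```

Run:
```python
from station import telemetry, viewer
import numpy as np, cv2
p=viewer.camera("scene"); q=viewer.camera("side")
a=cv2.resize(p["img"][190:310,225:355],(400,369)); b=cv2.resize(q["img"][170:290,240:370],(400,369))
cv2.imwrite("pics/up.png",np.hstack([a,b])[:,:,::-1])
```

```text
(no output)
```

View pics/up.png

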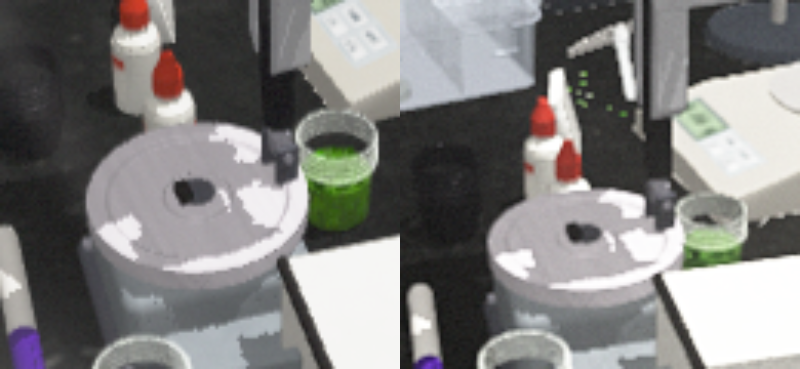

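The picture shows the handle standing upright from the hinge cheeks (at (285,155) in the left half), held near its top, with both bottles and the cup undisturbed. Next I crank along the 50 mm circle with the tool yaw fixed.

Emit:
step_arm:
  plan:
    - {"dx":0.005,"dy":0.06,"dz":0,"rx":0,"ry":0,"rz":0,"claw":1}
    - {"dx":0.0145,"dy":0.068,"dz":0,"rx":0,"ry":0,"rz":0,"claw":1}
    - {"dx":0.024,"dy":0.0655,"dz":0,"rx":0,"ry":0,"rz":0,"claw":1}
    - {"dx":0.033,"dy":0.0615,"dz":0,"rx":0,"ry":0,"rz":0,"claw":1}
    - {"dx":0.041,"dy":0.0565,"dz":0,"rx":0,"ry":0,"rz":0,"claw":1}
    - {"dx":0.0485,"dy":0.05,"dz":0,"rx":0,"ry":0,"rz":0,"claw":1}
    - {"dx":0.055,"dy":0.043,"dz":0,"rx":0,"ry":0,"rz":0,"claw":1}
    - {"dx":0.0605,"dy":0.035,"dz":0,"rx":0,"ry":0,"rz":0,"claw":1}
    - {"dx":0.0645,"dy":0.026,"dz":0,"rx":0,"ry":0,"rz":0,"claw":1}
    - {"dx":0.0675,"dy":0.017,"dz":0,"rx":0,"ry":0,"rz":0,"claw":1}
  grip_force: 25

```text
time_s: 5.85
ee_pos: [0.49, 0.2735, 0.1842]
eef_rot: [3.141, 0.001, 3.06]
force: [1.8, -2.9, 7.1]
grip_width: 0.0173
grip_force: 25.0
```

Emit:
step_arm:
  plan:
    - {"dx":0.0695,"dy":0.0075,"dz":-0.01,"rx":0,"ry":0,"rz":0,"claw":1}
    - {"dx":0.0695,"dy":-0.0025,"dz":0,"rx":0,"ry":0,"rz":0,"claw":1}
    - {"dx":0.0685,"dy":-0.012,"dz":0,"rx":0,"ry":0,"rz":0,"claw":1}
    - {"dx":0.0665,"dy":-0.0215,"dz":0,"rx":0,"ry":0,"rz":0,"claw":1}
    - {"dx":0.0625,"dy":-0.0305,"dz":0,"rx":0,"ry":0,"rz":0,"claw":1}
    - {"dx":0.058,"dy":-0.039,"dz":0,"rx":0,"ry":0,"rz":0,"claw":1}
    - {"dx":0.052,"dy":-0.0465,"dz":0,"rx":0,"ry":0,"rz":0,"claw":1}
    - {"dx":0.045,"dy":-0.0535,"dz":0,"rx":0,"ry":0,"rz":0,"claw":1}
    - {"dx":0.037,"dy":-0.059,"dz":0,"rx":0,"ry":0,"rz":0,"claw":1}
    - {"dx":0.0285,"dy":-0.064,"dz":0,"rx":0,"ry":0,"rz":0,"claw":1}
  grip_force: 25

```text
time_s: 6.85
ee_pos: [0.4327, 0.2447, 0.1844]
eef_rot: [-3.141, 0.002, 3.059]
force: [12.9, -4.0, -8.1]
grip_width: 0.0165
grip_force: 25.0
```

Emit:
step_arm:
  plan:
    - {"dx":0.004,"dy":-0.067,"dz":0.005,"rx":0,"ry":0,"rz":0,"claw":1}
    - {"dx":0.0,"dy":-0.069,"dz":0,"rx":0,"ry":0,"rz":0,"claw":1}
    - {"dx":0,"dy":-0.07,"dz":0,"rx":0,"ry":0,"rz":0,"claw":1}
    - {"dx":-0.01,"dy":-0.069,"dz":0,"rx":0,"ry":0,"rz":0,"claw":1}
    - {"dx":-0.019,"dy":-0.067,"dz":0,"rx":0,"ry":0,"rz":0,"claw":1}
    - {"dx":-0.0285,"dy":-0.064,"dz":0,"rx":0,"ry":0,"rz":0,"claw":1}
    - {"dx":-0.037,"dy":-0.059,"dz":0,"rx":0,"ry":0,"rz":0,"claw":1}
    - {"dx":-0.045,"dy":-0.0535,"dz":0,"rx":0,"ry":0,"rz":0,"claw":1}
  grip_force: 25

```text
time_s: 7.65
ee_pos: [0.4417, 0.1921, 0.1843]
eef_rot: [3.141, -0.0, 3.059]
force: [0.9, 4.0, 2.2]
grip_width: 0.0164
grip_force: 25.0
```

Emit:
step_arm:
  plan:
    - {"dx":-0.038,"dy":-0.0355,"dz":0,"rx":0,"ry":0,"rz":0,"claw":1}
    - {"dx":-0.042,"dy":-0.0315,"dz":0,"rx":0,"ry":0,"rz":0,"claw":1}
    - {"dx":-0.045,"dy":-0.027,"dz":0,"rx":0,"ry":0,"rz":0,"claw":1}
    - {"dx":-0.0475,"dy":-0.022,"dz":0,"rx":0,"ry":0,"rz":0,"claw":1}
  grip_force: 25

```text
time_s: 8.05
ee_pos: [0.458, 0.1793, 0.1843]
eef_rot: [-3.142, -0.0, 3.059]
force: [-1.0, 4.0, 2.4]
grip_width: 0.017
grip_force: 25.0
```

Emit:
step_arm:
  plan:
    - {"dx":-0.0495,"dy":-0.017,"dz":0,"rx":0,"ry":0,"rz":0,"claw":1}
    - {"dx":-0.051,"dy":-0.012,"dz":0,"rx":0,"ry":0,"rz":0,"claw":1}
    - {"dx":0,"dy":0,"dz":0,"rx":0,"ry":0,"rz":0,"claw":1}
  grip_force: 25

```text
time_s: 8.35
ee_pos: [0.4682, 0.1756, 0.1843]
eef_rot: [-3.142, 0.001, 3.059]
force: [2.2, 1.8, 3.3]
grip_width: 0.0166
grip_force: 25.0
```

Emit:
step_arm:
  plan:
    - {"dx":-0.052,"dy":-0.0065,"dz":0,"rx":0,"ry":0,"rz":0,"claw":1}
    - {"dx":-0.052,"dy":-0.001,"dz":0,"rx":0,"ry":0,"rz":0,"claw":1}
    - {"dx":0,"dy":0,"dz":0,"rx":0,"ry":0,"rz":0,"claw":1}
  grip_force: 25

```text
time_s: 8.65
ee_pos: [0.4772, 0.1743, 0.1841]
eef_rot: [-3.141, -0.003, 3.059]
force: [-10.6, 2.5, 8.5]
grip_width: 0.0166
grip_force: 25.0
```

Emit:
step_arm:
  plan:
    - {"dx":-0.03,"dy":0,"dz":0,"rx":0,"ry":0,"rz":0,"claw":1}
    - {"dx":0,"dy":0,"dz":0,"rx":0,"ry":0,"rz":0,"claw":1}
    - {"dx":0,"dy":0,"dz":0,"rx":0,"ry":0,"rz":0,"claw":1}
  grip_force: 25

```text
time_s: 8.95
ee_pos: [0.479, 0.1742, 0.1839]
eef_rot: [-3.141, -0.006, 3.06]
force: [-18.7, 1.8, 11.6]
grip_width: 0.0168
grip_force: 25.1
```

Emit:
step_arm:
  plan:
    - {"dx":0.025,"dy":0,"dz":-0.01,"rx":0,"ry":0,"rz":0,"claw":1}
    - {"dx":0,"dy":0,"dz":0,"rx":0,"ry":0,"rz":0.09,"claw":1}
    - {"dx":0,"dy":0,"dz":0,"rx":0,"ry":0,"rz":0.09,"claw":1}
    - {"dx":0,"dy":0,"dz":0,"rx":0,"ry":0,"rz":0.09,"claw":1}
    - {"dx":0,"dy":0,"dz":0,"rx":0,"ry":0,"rz":0.09,"claw":1}
    - {"dx":0,"dy":0,"dz":0,"rx":0,"ry":0,"rz":0.09,"claw":1}
  grip_force: 15

```text
time_s: 9.55
ee_pos: [0.4777, 0.173, 0.184]
eef_rot: [-3.137, -0.0, 2.346]
force: [-4.4, -5.1, -3.3]
grip_width: 0.0176
grip_force: 15.1
```

Emit:
step_arm:
  plan:
    - {"dx":0,"dy":0,"dz":0,"rx":0,"ry":0,"rz":0.09,"claw":1}
    - {"dx":0,"dy":0,"dz":0,"rx":0,"ry":0,"rz":0.09,"claw":1}
    - {"dx":0,"dy":0,"dz":0,"rx":0,"ry":0,"rz":0.09,"claw":1}
    - {"dx":0,"dy":0,"dz":0,"rx":0,"ry":0,"rz":0.09,"claw":1}
    - {"dx":0,"dy":0,"dz":0,"rx":0,"ry":0,"rz":0.09,"claw":1}
    - {"dx":0,"dy":0,"dz":0,"rx":0,"ry":0,"rz":0.05,"claw":1}
    - {"dx":0,"dy":0,"dz":0,"rx":0,"ry":0,"rz":0,"claw":1}
  grip_force: 15

```text
time_s: 10.25
ee_pos: [0.4759, 0.1737, 0.1839]
eef_rot: [-3.134, 0.002, 1.564]
force: [-18.3, -0.7, 2.4]
grip_width: 0.0172
grip_force: 15.0
```

Run:
```python
from station import telemetry, viewer
import numpy as np, cv2
from h import cloud
o=telemetry.get_obs(); print({k:np.round(o[k],3).tolist() for k in ("time_s","qpos","ee_pos","eef_rot","force")})
p=viewer.camera("scene"); q=viewer.camera("side")
a=cv2.resize(p["img"][190:310,225:355],(400,369)); b=cv2.resize(q["img"][170:290,240:370],(400,369))
cv2.imwrite("pics/stop.png",np.hstack([a,b])[:,:,::-1])
for r in (p,q):
    X,ok=cloud(r); m=ok&(X[...,2]>.125)&(X[...,2]<.16)&(np.linalg.norm(X[...,:2]-[.479,.224],axis=-1)<.075)
    H=X[m]
    for z in (.125,.135,.145): 
        k=H[(H[:,2]>z)&(H[:,2]<z+.01)]; print(z,len(k),np.percentile(k[:,0],[5,50,95]).round(4),np.percentile(k[:,1],[5,50]).round(4))
    m=ok&(X[...,2]>.097)&(X[...,2]<.116)&(np.linalg.norm(X[...,:2]-[.479,.17],axis=-1)<.025); print("cheeks",m.sum(),np.percentile(X[m],[5,50,95],axis=0).round(4).tolist())
```

```text
{'time_s': 10.25, 'qpos': [0.278, 0.244, 1.685, 0.0, 1.22, 0.284], 'ee_pos': [0.476, 0.174, 0.184], 'eef_rot': [-3.134, 0.002, 1.564], 'force': [-18.261, -0.708, 2.392]}
0.125 51 [0.4666 0.4712 0.4813] [0.1672 0.1697]
0.135 57 [0.4663 0.4724 0.482 ] [0.1672 0.1701]
0.145 60 [0.4665 0.4713 0.4826] [0.1674 0.1708]
cheeks 130 [[0.4621, 0.1663, 0.0988], [0.4711, 0.1696, 0.1097], [0.4844, 0.1782, 0.1147]]
0.125 44 [0.465  0.4695 0.4784] [0.1675 0.17  ]
0.135 52 [0.4649 0.4699 0.479 ] [0.1681 0.1705]
0.145 50 [0.4645 0.4693 0.48  ] [0.1689 0.1714]
cheeks 116 [[0.4606, 0.1671, 0.0986], [0.4702, 0.1701, 0.1088], [0.4833, 0.1776, 0.1144]]
```

View pics/stop.png

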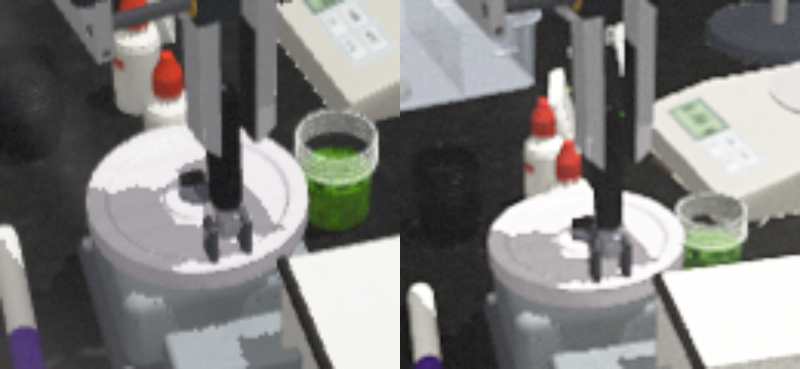

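The picture shows the handle upright in its hinge at the front of the wheel (cheeks at (228,240) in the left half), with the cup and dropper untouched. The fingers now straddle it across the pin. I'll relax the side load and measure the hinge direction.

Emit:
step_arm:
  plan:
    - {"dx":0,"dy":-0.025,"dz":0,"rx":0,"ry":0,"rz":0.05,"claw":1}
    - {"dx":0,"dy":0,"dz":0,"rx":0,"ry":0,"rz":0,"claw":1}
    - {"dx":0,"dy":0,"dz":0,"rx":0,"ry":0,"rz":0,"claw":1}
  grip_force: 15

```text
time_s: 10.65
ee_pos: [0.4744, 0.1738, 0.184]
eef_rot: [-3.137, 0.002, 1.488]
force: [-9.6, 0.5, -1.4]
grip_width: 0.0168
grip_force: 15.0
```

Run:
```python
from station import telemetry, viewer
import numpy as np
from h import cloud
for n in ("scene","side"):
    r=viewer.camera(n); X,ok=cloud(r); img=r["img"].astype(int)
    D=np.linalg.norm(X[...,:2]-[.479,.224],axis=-1)
    m=ok&(X[...,2]>.125)&(X[...,2]<.16)&(D<.075); print("handle",(np.percentile(X[m][:,0],[3,97]).mean()).round(4),np.percentile(X[m][:,1],3).round(4))
    m=ok&(X[...,2]>.098)&(X[...,2]<.114)&(np.linalg.norm(X[...,:2]-[.477,.17],axis=-1)<.022)
    H=X[m]; print("cheeks",len(H),np.percentile(H[:,0],[2,98]).round(4),np.percentile(H[:,0],[2,98]).mean().round(4))
    for s in (-1,1):
        k=H[(s*(H[:,0]-.473))>.004]; print(s,len(k),np.percentile(k[:,1],[3,20]).round(4),k[:,0].mean().round(4))
    m=ok&(abs(X[...,2]-.088)<.004)&(img.min(-1)>90); P=X[m][:,:2]; P=P[np.linalg.norm(P-[.479,.222],axis=1)<.08]
    g=np.arange(-.015,.0151,.001); cnt={(a,b):(np.linalg.norm(P-[.479+a,.222+b],axis=1)<.0625).sum() for a in g for b in g}
    t=max(cnt.values()); print("wheel",len(P),t,np.mean([k for k in cnt if cnt[k]>=t-3],0)+[.479,.222])
```

```text
handle 0.4741 0.167
cheeks 122 [0.4616 0.4848] 0.4732
-1 54 [0.1674 0.1684] 0.4643
1 46 [0.1652 0.1669] 0.4821
wheel 2140 2128 [0.479  0.2225]
handle 0.4723 0.1677
cheeks 106 [0.4605 0.4837] 0.4721
-1 49 [0.1682 0.1689] 0.4633
1 38 [0.1661 0.1679] 0.4814
wheel 1389 1383 [0.478 0.223]
```

Emit:
step_arm:
  plan:
    - {"dx":0.139,"dy":-0.01,"dz":0.011,"rx":0,"ry":0,"rz":0,"claw":1}
    - {"dx":0.135,"dy":0,"dz":0.034,"rx":0,"ry":0,"rz":0,"claw":1}
    - {"dx":0.126,"dy":0,"dz":0.055,"rx":0,"ry":0,"rz":0,"claw":1}
    - {"dx":0.114,"dy":-0.005,"dz":0.075,"rx":0,"ry":0,"rz":0,"claw":1}
    - {"dx":0.098,"dy":0,"dz":0.092,"rx":0,"ry":0,"rz":0,"claw":1}
    - {"dx":0,"dy":0,"dz":0,"rx":0,"ry":0,"rz":0,"claw":1}
  grip_force: 15

```text
time_s: 11.35
ee_pos: [0.4791, 0.2351, 0.1569]
eef_rot: [-3.14, 0.002, 1.489]
force: [1.3, -5.1, -4.8]
grip_width: 0.0165
grip_force: 15.0
```

Emit:
step_arm:
  plan:
    - {"dx":0.075,"dy":0,"dz":0.11,"rx":0,"ry":0,"rz":0,"claw":1}
    - {"dx":0.054,"dy":0,"dz":0.12,"rx":0,"ry":0,"rz":0,"claw":1}
    - {"dx":0.033,"dy":0,"dz":0.126,"rx":0,"ry":0,"rz":0,"claw":1}
    - {"dx":0.01,"dy":0,"dz":0.12,"rx":0,"ry":0,"rz":0,"claw":1}
    - {"dx":0,"dy":0,"dz":0,"rx":0,"ry":0,"rz":0,"claw":1}
    - {"dx":0,"dy":0,"dz":0,"rx":0,"ry":0,"rz":0,"claw":1}
  grip_force: 15

```text
time_s: 11.95
ee_pos: [0.4812, 0.2525, 0.1111]
eef_rot: [3.141, -0.001, 1.488]
force: [-0.4, -2.2, 5.2]
grip_width: 0.0167
grip_force: 15.0
```

Emit:
step_arm:
  plan:
    - {"dx":0,"dy":0,"dz":0.015,"rx":0,"ry":0,"rz":0,"claw":1}
    - {"dx":0,"dy":0,"dz":0.015,"rx":0,"ry":0,"rz":0,"claw":1}
    - {"dx":0,"dy":0,"dz":0,"rx":0,"ry":0,"rz":0,"claw":1}
  grip_force: 15

```text
time_s: 12.25
ee_pos: [0.4816, 0.2526, 0.1091]
eef_rot: [3.139, -0.001, 1.488]
force: [-3.3, -4.7, 13.7]
grip_width: 0.0166
grip_force: 14.9
```

Emit:
step_arm:
  plan:
    - {"dx":0,"dy":0,"dz":0,"rx":0,"ry":0,"rz":0,"claw":0.4}
    - {"dx":0,"dy":0,"dz":0,"rx":0,"ry":0,"rz":0,"claw":0.4}
    - {"dx":0,"dy":0,"dz":0,"rx":0,"ry":0,"rz":0,"claw":0.4}
    - {"dx":0,"dy":0,"dz":0,"rx":0,"ry":0,"rz":0,"claw":0.4}
    - {"dx":0,"dy":0,"dz":-0.2,"rx":0,"ry":0,"rz":0,"claw":0.4}
    - {"dx":0,"dy":0,"dz":-0.4,"rx":0,"ry":0,"rz":0,"claw":0.4}
    - {"dx":0,"dy":0,"dz":-0.4,"rx":0,"ry":0,"rz":0,"claw":0.4}
    - {"dx":0,"dy":0,"dz":-0.4,"rx":0,"ry":0,"rz":0,"claw":0.4}
    - {"dx":0,"dy":0,"dz":0,"rx":0,"ry":0,"rz":0,"claw":0.4}
  grip_force: 15

```text
time_s: 13.15
ee_pos: [0.4821, 0.2531, 0.2533]
eef_rot: [3.134, -0.004, 1.488]
force: [-0.3, 0.4, 0.2]
grip_width: 0.0565
grip_force: 0.0
```

Run:
```python
from station import telemetry, viewer
import numpy as np, cv2
from h import cloud
p=viewer.camera("scene"); q=viewer.camera("side")
a=cv2.resize(p["img"][190:350,225:365],(400,457)); b=cv2.resize(q["img"][190:350,240:380],(400,457))
cv2.imwrite("pics/end.png",np.hstack([a,b])[:,:,::-1])
for r in (p,q):
    X,ok=cloud(r); img=r["img"].astype(int)
    m=ok&(X[...,2]>.103)&(X[...,2]<.14)&(np.linalg.norm(X[...,:2]-[.479,.224],axis=-1)<.06); H=X[m]
    for y in np.arange(.165,.27,.015):
        k=H[(H[:,1]>=y)&(H[:,1]<y+.015)]
        if len(k)>4: print(round(y,3),len(k),np.percentile(k[:,0],[3,97]).round(4),np.percentile(k[:,0],[3,97]).mean().round(4),np.percentile(k[:,2],95).round(4))
```

```text
0.165 126 [0.4615 0.4845] 0.473 0.1143
0.18 69 [0.466 0.484] 0.475 0.1153
0.195 68 [0.4691 0.4845] 0.4768 0.1165
0.21 71 [0.4702 0.4862] 0.4782 0.1165
0.225 62 [0.4717 0.4872] 0.4795 0.1162
0.24 59 [0.4734 0.4888] 0.4811 0.1161
0.255 29 [0.4755 0.49  ] 0.4827 0.1156
0.165 100 [0.4604 0.4837] 0.472 0.1137
0.18 40 [0.4638 0.48  ] 0.4719 0.1148
0.195 44 [0.4673 0.4815] 0.4744 0.1156
0.21 39 [0.4686 0.4836] 0.4761 0.1154
0.225 37 [0.4699 0.4842] 0.477 0.1158
0.24 37 [0.4718 0.4862] 0.479 0.1154
0.255 16 [0.474  0.4871] 0.4806 0.115
```

View pics/end.png

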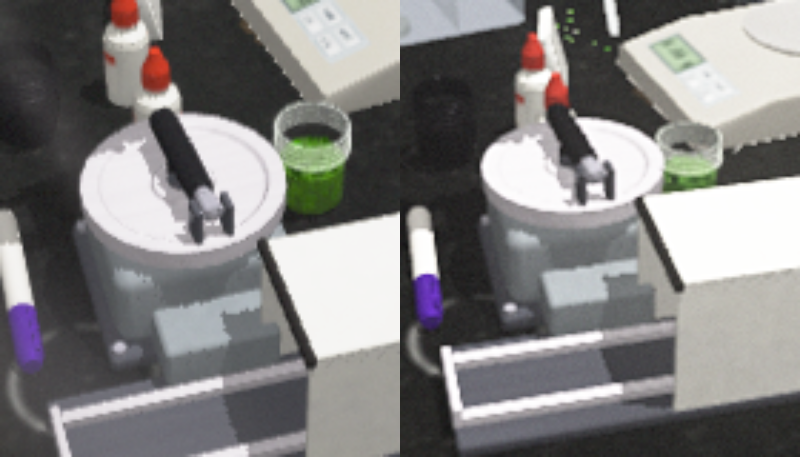

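The end picture shows the handle flat across the wheel (z constant at about 0.115) and the hinge still where it was at the stop. The tray is inside the hood, the cup and dropper stand, and the gripper is clear. Handing in.

```bash
python3 -c "
from station import hand_in
print(hand_in())"
```

```text
the job is handed in; nothing more can be done
None
```

I handed the job in at about 13 s of the 64 s limit, and no verdict came back: the wheel is at its stop with the tray in the hood, the handle is folded flat, the gripper is clear, and the cup and dropper bottle are undisturbed.

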